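# Key the face disc onto the rotary engraving unit

### The job

The notched aluminium disc sits loosely raised on the rotary unit, out of step with the unit's locating pin. Without gripping or lifting it, push it round with the fingertips until its notch stands over the pin, and only then press its hub down until the disc is fully home on the unit with the pin in the notch. Leave the other things on the bench alone and finish clear.

Things in the scene. Friction and masses are not known exactly. Their poses are not given: they have to be found in the camera images.
- disc: Loose aluminium face disc, 0.42 kg, 120 mm diameter, 12 mm thick. Origin: centre of its underside; z up, x to its only notch. A blind 30 mm bore sits over the unit's 28 mm spigot: it turns freely any number of turns either way with 1 to 2 N of drag at the dogs, and stays where it is left.
- notch (a point): Middle of the disc's notch, 58 mm from the disc's centre, at the height of its underside. The notch is an open slot in the rim, 14 mm wide, from 42 mm radius out to the 60 mm rim, right through the thickness.
- hub (a point): Centre of the flat top of the disc's closed round hub, 48 mm diameter, 34 mm above the disc's underside: the place to press.
- dog (a point): Middle of the top of one of three dark steel dogs on the disc's top face: radial blocks 22 mm long (36 to 58 mm radius), 12 mm wide, tops 30 mm above the disc's underside, at 60, 180 (this one) and 300 degrees from the notch, free space between them. Push a dog sideways to turn the disc.
- seat (a point): Centre of the fixed rotary unit's flat top, the seat, 112 mm diameter, 56 mm above the bench; x points to the pin, z up. Home: the disc's underside on the seat (hub top 90 mm above the bench). A 28 mm spigot rises 20 mm from it. Foot 150 by 120 mm; a black motor reaches 107 mm from the axis opposite the pin, top 47 mm above the bench.
- collar: Black friction collar, 68 mm diameter, around the spigot, holding the disc 9 mm above the seat; origin: centre of its top. It slides down stiffly (press the hub with 7 to 12 N) and stays where pushed. Pushed down with the notch not over the pin, the disc comes to lie askew on the pin.
- pin (a point): Tip of the fixed upright steel locating pin, 10 mm diameter, nose tapered to 3.6 mm, 58 mm from the unit's axis, rising 8 mm above the seat, 1 mm short of the raised disc's underside. Its outer part shows past the disc's rim, on a dark steel lug 22 mm wide that sticks out 17 mm beyond the rim.
- tube: Bystander: loose brass tube standing upright, 25 mm diameter, 95 mm tall; origin at the centre of its underside. Not to be disturbed.
- jaw: Bystander: loose stepped steel chuck jaw, 50 by 14 mm, 28 mm tall; origin at the centre of its underside. Not to be disturbed.
- key: Bystander: loose steel T-shaped chuck key lying flat, 100 mm long, 70 mm cross bar, 12 mm thick; origin under its shank. Not to be disturbed.
- thumbnut: Bystander: loose black thumb nut, 32 mm diameter, 26 mm tall; origin at the centre of its underside. Not to be disturbed.

How it is judged:
On the way, in this order (a step that is already met when the one before it is completed fails the run):
1. the disc's notch is turned to within 6 mm of the pin while the disc is still raised (at least 5 mm above the seat) (horizontal distance between notch and pin below 0.006 m and z of disc in the frame of seat above 0.005 m), for 0.2 s.
2. the disc is pressed home on the seat with the pin in the notch (horizontal distance between notch and pin below 0.005 m and z of disc in the frame of seat below 0.0015 m), for 0.2 s.
At the end, for the whole second after the job is handed in: The disc lies still and flat (within 0.025 rad) on the seat, its underside less than 1.5 mm above it, its centre within 4 mm of the unit's axis, and its notch within 5 mm of the pin (all of step 2 and angle between disc's own z axis and vertical below 0.025 rad and horizontal distance between disc and seat below 0.004 m and linear speed of disc below 0.01 m/s); the robot touches nothing.
It fails at once if the disc is lifted more than 7 mm above its raised rest (height (world z) of disc above 0.072 m).
It fails at once if the disc is carried off the unit's axis by more than 10 mm (horizontal distance between disc and seat above 0.01 m).
It fails at once if the tube, chuck jaw, chuck key or thumb nut is moved more than 15 mm (distance of any of tube, jaw, key, thumbnut from where it was at the start of the episode above 0.015 m).
It also fails if it takes over 58 s, if anything falls off the work surface, if the arm or the gripper's body presses on something with over 40 N, if the wrist force passes 120 N, or if a joint passes its speed limit or range.

### The arm

A 6-joint arm with a two-finger parallel gripper is mounted at the origin on the work surface. World frame = base frame: x ahead of the robot, y to its left, z up, the work surface at z = 0. Lengths are in m, angles in rad, forces in N, time in s.
With the tool pointing down it reaches from about 0.35 to 0.875 m from the base axis. Payload 4.2 kg.
Tool frame: the origin (TCP) lies at the very end of the fingers, on their centre line; the grasp point (between the pads) lies env.grip_depth behind it (env.grip_depth is the distance from the TCP to the grasp point, in m); z points along the fingers, y is the line along which they close (so a half turn about z gives the same grasp; the last joint's range is limited). The gripper opens to 85 mm and grips with 20 to 120 N. Pads are 22 mm wide; open, the fingers measure 114 mm over their backs; the gripper's body (76 mm by 85 mm) begins 54 mm behind the grasp point. The pads swing forward as they close: fully open they stand 13 mm farther back than shut.
Start: joints at [-1.044, 0.385, 0.008, 0, -1.194, -0.259], TCP at [0.165, -0.603, 0.231] pointing down, gripper open.
Joint ranges: [-3.14, 3.14], [-1.21, 2.06], [-1.07, 1.41], [-3.16, 2.05], [-2.99, -0.16], [-3.1, 3.1]. Speed limits (rad/s): [2.79, 2.79, 3.14, 3.14, 3.14, 3.14].

### API

Orientations are given as a unit quaternion [x, y, z, w].
In Python, from plant import env gives the robot as it stands. The module is installed in compiled form; this text tells all that it offers.
- The arm moves only by the shell command python3 -m creep 'ROWS' [OPENING]. ROWS is JSON, a list of rows, each a list of 4 numbers: the shift along the tool's x, y, z in units of 30 mm (1.0 is 30 mm), then the turn about the tool's z in units of 5 degrees (1.0 is 5 degrees). A call has 1 to 12 rows; each row shifts and turns the commanded pose from where the row before left it, along the tool's axes as they then stand; what a row does not reach is not made up. A row lasts 1/12 s, in which the tool goes at most 41.7 mm and 7.16 degrees, less where a joint would pass 70% of its speed; a pose out of reach is approached as far as the arm can. A call is refused whole if a number of a shift passes 1 or a number of a turn 1, either way. A call with a gripper value outside its range is refused whole. OPENING is the finger opening in mm, from 0 to 85.4, set as the call begins (- or left out, the last holds). The fingers move at their own pace and stop on an object; the grip force is fixed at half the most. Time passes only in rows, so rows that do not move let the fingers close. It gives the time, the measured TCP pose, the force, the opening and the grip force at its end, in the units of the state.
- env.sense(): the state, without advancing time (a new reading comes with each control period).
- env.read_camera(name): name is "scene" or "top" or "wrist"; returns (picture, depth): 420x560x3 uint8, red, green, blue; 420x560 float32, m along the optical axis (not along the pixel's ray), 0 where there is no reading.
- env.get_calibration(name): a dict with "intrinsics" (3x3 intrinsics, pixels), "R" (3x3) and "t" (3): a world point X has camera coordinates R X + t; the wrist camera has in their place "hand_eye" (4x4, takes a point from camera to tool coordinates, whose origin is the TCP and whose axes are the flange's). Camera axes: x right, y down, z forward; pixel columns grow to the right and rows downward; lengths in m; the calibration is good to about 2 mm. A picture is of the moment at which its call begins: read the wrist's pose just before it. get_calibration takes no time and is no camera call.
- env.sign_off(): hands the job in; it is judged then, once.
The state is a dict: "t": time; "q": joint angles; "joint_vel": joint speeds; "joint_efforts": joint torques, N m; "tcp_pos": TCP position; "ee_rot": TCP orientation; "ft_force": force on the tool from outside, world axes, zero at the start; "moment": the same for the moment, N m; "grip_width": opening from 0.0 (shut) to 1.0 (fully open); "gripper_force": force on a finger pad.
Only numpy, scipy, OpenCV 4.12 (cv2) and the standard library are available. Lean on these libraries where they do the work, as an engineer would, in place of code of your own. Each camera call takes 0.05 s, during which the arm holds its last target. There are 200 camera calls.

## Working session

There is one attempt and no reset: what is moved stays moved. The work goes in short steps, Python scripts to look and compute and a shell command to move; the robot and the scene stay as the last step left them, time stands still between calls to the robot, and variables do not carry over. Pictures are saved under pics/ and viewed, at most 10 in all, crops included, and the job is handed in when it is done.

```bash
mkdir -p pics; python3 - <<'E'
from plant import env
import cv2,numpy as np
s=env.sense();print(s['t'],s['tcp_pos'],s['ee_rot'],s['ft_force'],env.grip_depth)
for n in('scene','top'):
    p,d=env.read_camera(n);cv2.imwrite(f'pics/{n}0.png',p[...,::-1]);np.savez(f'{n}0.npz',p=p,d=d)
    c=env.get_calibration(n);print(n,c)
E
```

```text
0.0 [ 0.16524915 -0.60213367  0.23019521] [-1.33384336e-01  9.91063757e-01  1.10292180e-03 -1.78187532e-04] [-0.14392883 -0.55390607  0.17789944] 0.0187
scene {'intrinsics': array([[447.07666503,   0.        , 282.99676808],
       [  0.        , 447.07666503, 213.12211708],
       [  0.        ,   0.        ,   1.        ]]), 'R': array([[ 0.06505397,  0.99778348,  0.0140036 ],
       [ 0.68831542, -0.03470784, -0.72458074],
       [-0.72248866,  0.05677574, -0.68904764]]), 't': array([ 0.03115555, -0.37649089,  1.57269742])}
top {'intrinsics': array([[418.76483263,   0.        , 276.92093612],
       [  0.        , 418.76483263, 206.14573762],
       [  0.        ,   0.        ,   1.        ]]), 'R': array([[-0.02814112, -0.99939544, -0.0204167 ],
       [-0.99481846,  0.02999674, -0.0971413 ],
       [ 0.09769501,  0.01757725, -0.99506117]]), 't': array([-0.0549154 ,  0.63584557,  1.13314859])}
```

View pics/top0.png

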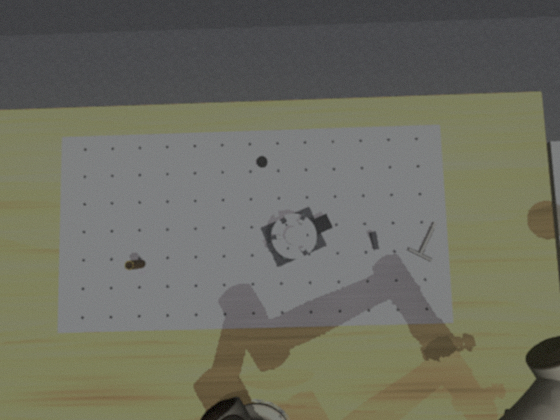

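View pics/scene0.png

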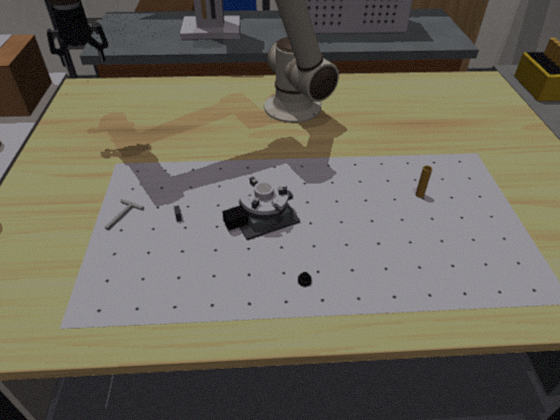

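The top view shows the unit at about (293,236), with the motor at (323,222), so the pin side is to the left and slightly down. The bystanders (tube, jaw, key, nut) are well away. I'll enlarge the unit next.

```bash
cat > h.py <<'E'
from plant import env
import cv2,numpy as np
from scipy.spatial.transform import Rotation as Ro
def ray(n,uv,st=None):
    c=env.get_calibration(n);r=np.linalg.inv(c['intrinsics'])@[uv[0],uv[1],1]
    if n=='wrist':
        H=c['hand_eye'];R=Ro.from_quat(st['ee_rot']).as_matrix()
        return R@H[:3,3]+np.array(st['tcp_pos']),R@H[:3,:3]@r
    R=c['R'];return -R.T@c['t'],R.T@r
def onz(n,uv,z,st=None):
    o,d=ray(n,uv,st);return o+d*(z-o[2])/d[2]
def tri(a,b):
    A=0;B=0
    for o,d in(a,b):
        d=d/np.linalg.norm(d);P=np.eye(3)-np.outer(d,d);A=A+P;B=B+P@o
    return np.linalg.solve(A,B)
E
python3 - <<'E'
from h import *
p=np.load('top0.npz')['p'];s=np.load('scene0.npz')['p']
a=cv2.resize(p[195:275,250:345],None,fx=4.2,fy=5,interpolation=3)
a=cv2.resize(p[195:275,250:345],None,fx=5,fy=5,interpolation=3)[:, :399]
b=cv2.resize(s[165:245,215:310],None,fx=5,fy=5,interpolation=3)
a=cv2.resize(p[195:275,250:330],(400,400),interpolation=3);b=cv2.resize(s[170:240,230:300],(400,400),interpolation=3)
i=np.hstack([a,b]);cv2.imwrite('pics/z0.png',cv2.convertScaleAbs(i,alpha=1.6)[...,::-1])
print(onz('top',(294,235),.08),onz('scene',(264,190),.09))
for n,t,sc in(('tube',(134,265),(422,182)),('jaw',(373,240),(178,213)),('nut',(262,161),(305,280)),('hub',(296,236),(264,186))):
    print(n,tri(ray('top',t),ray('scene',sc)))
E
```

```text
[ 0.5512532 -0.117213   0.08     ] [ 0.55288608 -0.11557798  0.09      ]
tube [0.4825271  0.3183582  0.04091354]
jaw [ 0.53302897 -0.34020261  0.00346079]
nut [ 0.76855362 -0.03253054  0.00273315]
hub [ 0.54812255 -0.11859444  0.09907776]
```

View pics/z0.png

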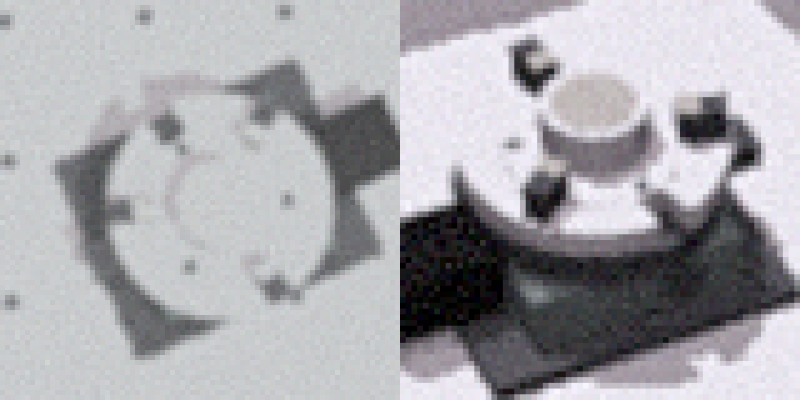

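The enlarged top view (left half) shows dogs at (262,110), (275,285) and (120,210) and the notch at (168,128). The motor is on the right, so the pin is on the left, slightly below, and hidden under the dog at (120,210). The scene view shows the notch at (680,210) and the lug at (745,145). That puts the notch at a bearing of about 34° and the pin at about 112°.

```bash
cat >> h.py <<'E'
def to(target,st=None):
    st=st or env.sense();R=Ro.from_quat(st['ee_rot']).as_matrix()
    return R.T@(np.array(target)-st['tcp_pos'])/.03
E
python3 - <<'E'
from h import *
H=env.get_calibration('wrist');print(H)
s=env.sense();R=Ro.from_quat(s['ee_rot']).as_matrix();o=R@H['hand_eye'][:3,3];print(o,R@H['hand_eye'][:3,2])
t=np.array([.55,-.118,.26])-[o[0],o[1],0];print(t,to(t))
E
```

```text
{'intrinsics': array([[318.22312127,   0.        , 281.93308999],
       [  0.        , 318.22312127, 214.27558024],
       [  0.        ,   0.        ,   1.        ]]), 'hand_eye': array([[ 1.52763650e-04, -9.63195637e-01, -2.68801307e-01,
         6.81782699e-02],
       [ 9.99999924e-01,  5.10070991e-05,  3.85540624e-04,
         1.26691704e-03],
       [-3.57640272e-04, -2.68801345e-01,  9.63195571e-01,
        -1.42993832e-01],
       [ 0.00000000e+00,  0.00000000e+00,  0.00000000e+00,
         1.00000000e+00]])}
[-0.06599481 -0.01707502  0.14300436] [ 0.25851427  0.07325797 -0.96322564]
[ 0.61599481 -0.10092498  0.26      ] [-18.90838303  12.14384638  -0.96733162]
```

```bash
python3 -m creep '[[-0.6,0.4,-0.1,0],[-0.9,0.58,-0.1,0],[-0.9,0.58,-0.1,0],[-0.9,0.58,-0.1,0],[-0.9,0.58,-0.1,0],[-0.9,0.58,-0.1,0],[-0.9,0.58,-0.1,0],[-0.9,0.58,-0.1,0],[-0.9,0.58,-0.1,0],[-0.9,0.58,-0.1,0],[-0.9,0.58,0,0],[-0.9,0.58,0,0]]' 30
python3 -m creep '[[-0.9,0.58,0,0],[-0.9,0.58,0,0],[-0.9,0.58,0,0],[-0.9,0.58,0,0],[-0.9,0.58,0,0],[-0.9,0.58,0,0],[-0.9,0.58,0,0],[-0.9,0.58,0,0],[-0.9,0.58,0,0],[-0.5,0.4,0,0],[0,0,0,0],[0,0,0,0]]'
python3 - <<'E'
from h import *
s=env.sense();p,d=env.read_camera('wrist');np.savez('w1.npz',p=p,d=d,pos=s['tcp_pos'],rot=s['ee_rot'])
print(s['t'],s['tcp_pos'],s['ee_rot'],s['q']);cv2.imwrite('pics/w1.png',p[...,::-1])
E
```

```text
t: 1.1
tcp_pos: [0.416, -0.3217, 0.2613]
ee_rot: [-0.134, 0.991, 0.0, -0.0]
ft_force: [0.9, -0.7, -0.0]
grip_width: 0.35
gripper_force: 0.0
t: 2.1
tcp_pos: [0.6195, -0.0916, 0.2603]
ee_rot: [-0.134, 0.991, 0.0, -0.001]
ft_force: [0.1, -0.3, 0.3]
grip_width: 0.351
gripper_force: 0.0
2.1 [ 0.61946018 -0.09155551  0.26031838] [-1.34204903e-01  9.90953051e-01  1.28548506e-04 -1.03810369e-03] [ 1.11209606e-01  3.70519620e-01  5.94222075e-02 -2.18808743e-04
 -1.26178058e+00 -1.41271690e+00]
```

View pics/w1.png

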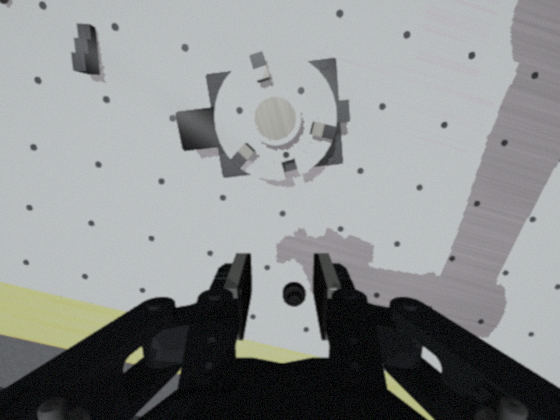

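The wrist view shows the hub top at (275,118), dogs at (262,68), (323,130) and (243,155), the notch at (290,167), the lug at (343,110) and the motor at (197,127). I'll take a second view for height and detail.

```bash
python3 -m creep '[[-0.4,0.3,0.1,0],[-0.5,0.3,0.2,0],[-0.6,0,0.2,0],[-0.4,0,0,0],[0,0,0,0],[0,0,0,0]]'
python3 - <<'E'
from h import *
s=env.sense();p,d=env.read_camera('wrist');np.savez('w2.npz',p=p,d=d,pos=s['tcp_pos'],rot=s['ee_rot'])
print(s['t'],s['tcp_pos'])
p1=np.load('w1.npz')['p']
a=cv2.resize(p1[40:200,170:370],(400,320),interpolation=3)
b=cv2.resize(p[90:270,150:350],(800,720),interpolation=3)
cv2.imwrite('pics/w2.png',p[...,::-1]);cv2.imwrite('pics/w1z.png',cv2.resize(p1[40:190,170:370],(800,600),interpolation=3)[...,::-1])
E
```

```text
t: 2.65
tcp_pos: [0.67, -0.0596, 0.2452]
ee_rot: [-0.133, 0.991, 0.0, -0.001]
ft_force: [-0.2, 0.3, -0.1]
grip_width: 0.352
gripper_force: 0.0
2.65 [ 0.66998461 -0.0596155   0.24515496]
```

View pics/w2.png

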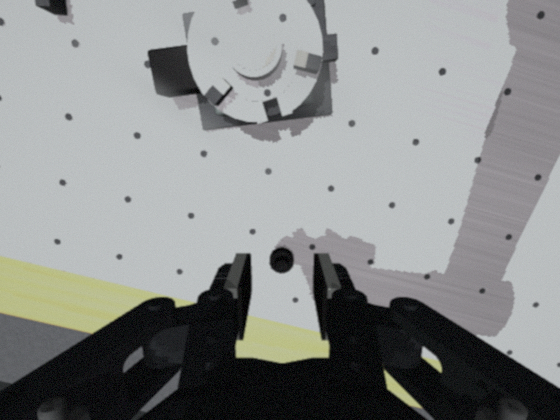

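View pics/w1z.png

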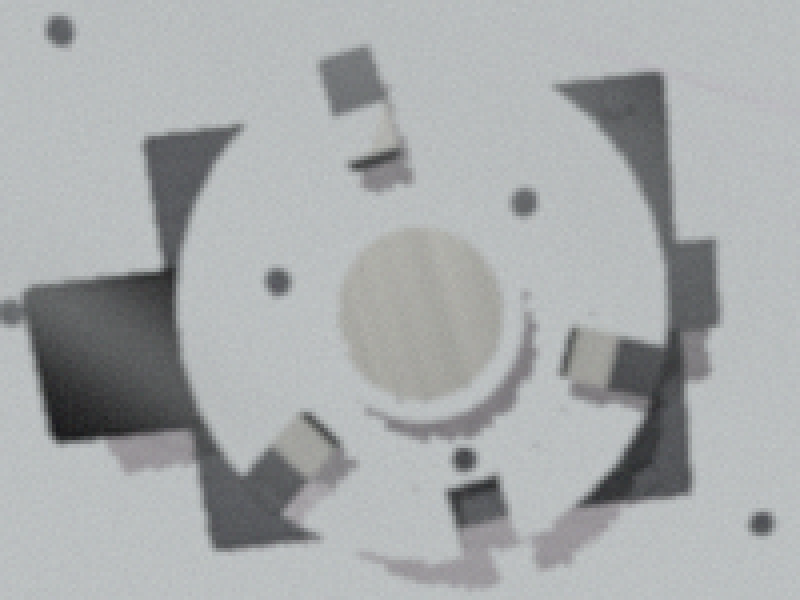

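The second view moved towards +X, so the disc is at (255,50) and partly cut off at the top; it still gives parallax. The zoomed view shows the hub top at (421,314), dogs at (360,105), (615,360) and (290,465), the notch at (475,505), and the lug with the dark pin side at (695,282). Next I'll unproject the depth image and triangulate the hub and dogs as a check.

```bash
python3 - <<'E'
from h import *
w=np.load('w1.npz');st=dict(tcp_pos=w['pos'],ee_rot=w['rot']);d=w['d']
K=np.linalg.inv(env.get_calibration('wrist')['intrinsics'])
def cloud(d,st):
    v,u=np.mgrid[:420,:560];c=np.stack([u,v,np.ones_like(u)],-1)@K.T*d[...,None]
    H=env.get_calibration('wrist')['hand_eye'];R=Ro.from_quat(st['ee_rot']).as_matrix()
    return (c@H[:3,:3].T+H[:3,3])@R.T+st['tcp_pos']
X=cloud(d,st)
roi=np.zeros((420,560),bool);roi[30:200,165:365]=True;roi&=d>0
z=X[...,2];print(np.histogram(z[roi],bins=np.arange(-.01,.12,.005)))
hi=(roi&(z>.0885)&(z<.11)).astype(np.uint8)
n,l,s,c=cv2.connectedComponentsWithStats(hi)
for i in range(1,n):
    if s[i,4]>40:
        P=X[l==i];print('hi',c[i].round(1),s[i,4],np.median(P,0).round(4),P.mean(0).round(4))
        if s[i,4]>800: hub=(cv2.minEnclosingCircle(P[:,:2].astype(np.float32)));print(hub)
lo=roi&(z>.07)&(z<.083);P=X[lo];print('disc',np.median(P[:,2]),cv2.minEnclosingCircle(P[:,:2].astype(np.float32)))
# pixel features (zoom -> native), hub circle by colour
f=lambda x,y:(170+x/4,40+y/4)
def show(n,uv,z,c):
    p=onz('wrist',f(*uv),z,st);q=p[:2]-c;print(n,p.round(4),'r',np.hypot(*q).round(4),'ang',np.degrees(np.arctan2(q[1],q[0])).round(1))
h=onz('wrist',f(421,314),.099,st);print('hub ray',h)
c=np.array(hub[0])
for n,uv,zz in(('dogA',(360,105),.095),('dogB',(615,360),.095),('dogC',(290,465),.095),('notch in',(473,487),.077),('notch out',(488,545),.077),('lug',(718,282),.056),('motor',(32,365),.047)):show(n,uv,zz,c)
print('tri hub',tri(ray('wrist',f(421,314),st),ray('top',(295,236))))
E
```

```text
(array([    0,  1737, 16194,   571,  1259,    20,     0,     0,     0,
           5,    42,  1481,     9,   418,     0,     3,     5,  8842,
          37,    23,   226,  2195,   798,     0,     0]), array([-0.01 , -0.005,  0.   ,  0.005,  0.01 ,  0.015,  0.02 ,  0.025,
        0.03 ,  0.035,  0.04 ,  0.045,  0.05 ,  0.055,  0.06 ,  0.065,
        0.07 ,  0.075,  0.08 ,  0.085,  0.09 ,  0.095,  0.1  ,  0.105,
        0.11 ,  0.115]))
hi [258.8  66.4] 378 [ 0.5097 -0.1415  0.0956] [ 0.5097 -0.1417  0.0954]
hi [274.2 117.9] 2235 [ 0.5485 -0.117   0.0997] [ 0.5486 -0.1169  0.0997]
((0.5490207076072693, -0.11680755764245987), 0.023996032774448395)
hi [322.7 130.3] 316 [ 0.5471 -0.0705  0.0957] [ 0.5471 -0.0704  0.0956]
hi [241.3 155.6] 302 [ 0.59   -0.1385  0.0955] [ 0.5901 -0.1384  0.0955]
disc 0.07762213433821699 ((0.5494279861450195, -0.11637425422668457), 0.06093895807862282)
hub ray [ 0.54873532 -0.11590806  0.099     ]
dogA [ 0.5092 -0.1407  0.095 ] r 0.0464 ang -149.0
dogB [ 0.5465 -0.0695  0.095 ] r 0.0474 ang 93.0
dogC [ 0.5904 -0.1372  0.095 ] r 0.0462 ang -26.2
notch in [ 0.5856 -0.0927  0.077 ] r 0.0438 ang 33.4
notch out [ 0.5988 -0.0849  0.077 ] r 0.0591 ang 32.6
lug [ 0.5198 -0.0447  0.056 ] r 0.0778 ang 112.0
motor [ 0.5887 -0.2153  0.047 ] r 0.1062 ang -68.1
tri hub [ 0.54848102 -0.11805048  0.080755  ]
```

The measurements agree with the given sizes:

| Item | Measured | Expected |
|---|---|---|
| Axis | (0.549, -0.117) | – |
| Hub top height | 99.7 mm | 99 mm |
| Dog top height | 95.5 mm | 95 mm |
| Disc top height | 77.6 mm | 77 mm |
| Dog radius | 46–47 mm | 47 mm |

The notch is at 32.3° and the pin at 112°, so the disc has to turn about +79.7° (CCW). I'll straddle the dog at -147.6° loosely, without gripping it, and sweep it round.

```bash
python3 -m creep '[[0.5,-0.1,0.3,0],[0.7,-0.15,0.35,0],[0.7,-0.15,0.35,-0.5],[0.7,-0.15,0.35,-0.5],[0.7,-0.15,0.35,-0.5],[0.7,-0.15,0.35,-0.5],[0.7,-0.15,0.35,-0.5],[0.5,-0.1,0.35,-0.5],[0.4,-0.1,0.35,-0.4],[0.2,0,0.3,0],[0,0,0,0],[0,0,0,0]]' 26
cat >> h.py <<'E'
C=np.array([.549,-.1168])
def pol():
    s=env.sense();R=Ro.from_quat(s['ee_rot']).as_matrix();q=np.array(s['tcp_pos'][:2])-C
    print('t',s['t'],'tcp',np.round(s['tcp_pos'],4),'r',np.hypot(*q).round(4),'ang',np.degrees(np.arctan2(q[1],q[0])).round(1),'xyaw',np.degrees(np.arctan2(R[1,0],R[0,0])).round(1),'F',np.round(s['ft_force'],1),'q6',s['q'][5])
E
python3 - <<'E'
from h import *
pol();a=np.radians(-147.6)
print(to([*(C+.049*np.array([np.cos(a),np.sin(a)])),.082]))
E
```

```text
t: 3.7
tcp_pos: [0.5208, -0.1558, 0.1446]
ee_rot: [-0.278, 0.961, -0.0, 0.0]
ft_force: [0.7, -0.1, 0.1]
grip_width: 0.311
gripper_force: 0.0
t 3.7 tcp [ 0.5208 -0.1558  0.1446] r 0.0482 ang -125.9 xyaw -147.7 F [ 0.7 -0.1  0.1] q6 -1.015382104626536
[0.14370404 0.5948397  2.08501369]
```

```bash
python3 -m creep '[[0.07,0.3,0,0],[0.07,0.3,0,0],[0,0,0.3,0],[0,0,0.4,0],[0,0,0.4,0],[0,0,0.4,0],[0,0,0.3,0],[0,0,0.2,0],[0,0,0.08,0],[0,0,0,0],[0,0,0,0]]' 26
python3 -c "
from h import *
pol()"
```

```text
t: 4.62
tcp_pos: [0.508, -0.1427, 0.0822]
ee_rot: [-0.279, 0.96, -0.0, 0.0]
ft_force: [0.0, 0.7, 0.0]
grip_width: 0.302
gripper_force: 0.0
t 4.6167 tcp [ 0.508  -0.1427  0.0822] r 0.0485 ang -147.8 xyaw -147.6 F [0.  0.7 0. ] q6 -1.04019933249087
```

```bash
python3 -m creep '[[-0.002,-0.07,0,-0.5],[-0.002,-0.07,0,-0.5],[-0.002,-0.07,0,-0.5],[-0.002,-0.07,0,-0.5],[-0.006,-0.14,0,-1],[-0.006,-0.14,0,-1],[-0.006,-0.14,0,-1],[-0.006,-0.14,0,-1],[-0.006,-0.14,0,-1],[-0.006,-0.14,0,-1],[-0.006,-0.14,0,-1],[-0.006,-0.14,0,-1]]'
python3 -c "
from h import *
pol()"
```

```text
t: 5.62
tcp_pos: [0.542, -0.1647, 0.0826]
ee_rot: [-0.66, 0.751, -0.0, 0.0]
ft_force: [-1.1, 1.6, 0.9]
grip_width: 0.306
gripper_force: 0.6
t 5.6167 tcp [ 0.542  -0.1647  0.0826] r 0.0485 ang -98.3 xyaw -97.4 F [-1.1  1.6  0.9] q6 -0.12030789138679533
```

```bash
python3 -m creep '[[-0.006,-0.14,0,-1],[-0.006,-0.14,0,-1],[-0.006,-0.14,0,-1],[-0.006,-0.14,0,-1],[-0.006,-0.14,0,-1],[-0.002,-0.07,0,-0.5],[-0.002,-0.07,0,-0.5],[-0.002,-0.07,0,-0.5],[0,0,0,0],[0,0,0,0]]'
python3 - <<'E'
from h import *
pol()
s=env.sense();p,d=env.read_camera('wrist');np.savez('w3.npz',p=p,d=d,pos=s['tcp_pos'],rot=s['ee_rot'])
cv2.imwrite('pics/w3.png',p[...,::-1])
E
```

```text
t: 6.45
tcp_pos: [0.5689, -0.1607, 0.0825]
ee_rot: [0.842, -0.539, 0.001, -0.0]
ft_force: [-1.1, -0.6, -0.5]
grip_width: 0.305
gripper_force: 0.2
t 6.45 tcp [ 0.5689 -0.1607  0.0825] r 0.0482 ang -65.7 xyaw -65.2 F [-1.1 -0.6 -0.5] q6 0.43397325504420925
```

View pics/w3.png

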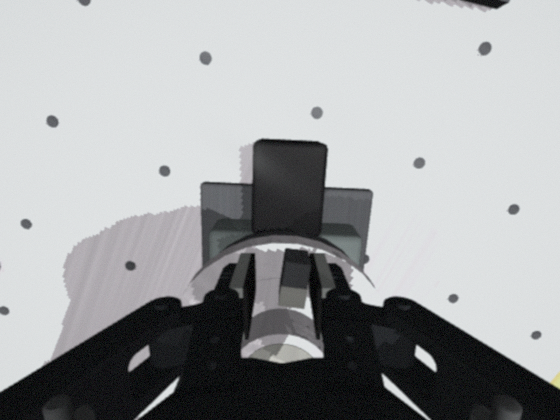

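The dog is between the fingers at (295,278), against the right (trailing) finger, and almost lined up with the motor at (290,185). I'll measure the dog's bearing from depth.

```bash
cat >> h.py <<'E'
def cloud(d,st):
    K=np.linalg.inv(env.get_calibration('wrist')['intrinsics'])
    v,u=np.mgrid[:420,:560];c=np.stack([u,v,np.ones_like(u)],-1)@K.T*d[...,None]
    H=env.get_calibration('wrist')['hand_eye'];R=Ro.from_quat(st['ee_rot']).as_matrix()
    return (c@H[:3,:3].T+H[:3,3])@R.T+st['tcp_pos']
def ang(q):return np.degrees(np.arctan2(q[1],q[0])).round(1)
E
python3 - <<'E'
from h import *
w=np.load('w3.npz');st=dict(tcp_pos=w['pos'],ee_rot=w['rot']);X=cloud(w['d'],st);z=X[...,2]
roi=np.zeros((420,560),bool);roi[235:320,262:318]=True
m=(roi&(z>.089)&(z<.1)&(w['d']>0)).astype(np.uint8)
n,l,s,c=cv2.connectedComponentsWithStats(m)
for i in range(1,n):
    if s[i,4]>80:
        P=X[l==i].mean(0);print(s[i],P.round(4),np.hypot(*(P[:2]-C)),ang(P[:2]-C))
# motor sides, wrist view at this pose: two edges at top z .047
for u,v in((254,190),(323,190)):
    print('motor edge',onz('wrist',(u,v),.047,st))
a=onz('wrist',(254,190),.047,st)[:2];b=onz('wrist',(323,190),.047,st)[:2];print('motor ang',ang((a+b)/2-C))
E
```

```text
[ 278  254   40   55 1525] [ 0.5629 -0.1623  0.0952] 0.04754814268158985 -73.0
motor edge [ 0.59668563 -0.18245398  0.047     ]
motor edge [ 0.56095391 -0.19895689  0.047     ]
motor ang -68.0
```

```bash
python3 -m creep '[[-0.002,-0.07,0,-0.5],[-0.002,-0.07,0,-0.5],[0,0,0,0],[0,0,0,0],[0,0,0,0]]'
python3 - <<'E'
from h import *
pol()
s=env.sense();p,d=env.read_camera('wrist');st=s;X=cloud(d,st);z=X[...,2]
roi=np.zeros((420,560),bool);roi[235:320,262:318]=True
m=(roi&(z>.089)&(z<.1)&(d>0)).astype(np.uint8)
n,l,s,c=cv2.connectedComponentsWithStats(m)
for i in range(1,n):
    if s[i,4]>80:
        P=X[l==i].mean(0);print(s[i],P.round(4),np.hypot(*(P[:2]-C)),ang(P[:2]-C))
E
```

```text
t: 6.92
tcp_pos: [0.5723, -0.1586, 0.082]
ee_rot: [0.865, -0.502, 0.0, -0.0]
ft_force: [-0.2, -0.2, 0.4]
grip_width: 0.312
gripper_force: 0.1
t 6.9167 tcp [ 0.5723 -0.1586  0.082 ] r 0.0479 ang -60.8 xyaw -60.2 F [-0.2 -0.2  0.4] q6 0.5176994423652693
[ 278  254   40   55 1537] [ 0.5668 -0.1609  0.0952] 0.04754567271622467 -68.1
```

The dog is now at -68.1°, which puts the notch at 112°. I'll back off, rise and look from above.

```bash
python3 -m creep '[[0,0.1,0,0],[0,0,-0.3,0],[0,0,-0.5,0],[0,0,-0.8,0],[-0.5,0,-0.7,0],[-0.6,0,-0.7,0],[-0.6,0,-0.6,0],[-0.6,0,-0.5,0],[-0.6,0,-0.3,0],[-0.4,0,0,0],[0,0,0,0],[0,0,0,0]]'
python3 - <<'E'
from h import *
pol()
st=env.sense();p,d=env.read_camera('wrist');np.savez('w4.npz',p=p,d=d,pos=st['tcp_pos'],rot=st['ee_rot'])
X=cloud(d,st);z=X[...,2]
m=((z>.0885)&(z<.11)&(d>0)).astype(np.uint8);n,l,s,c=cv2.connectedComponentsWithStats(m)
for i in range(1,n):
    P=X[l==i].mean(0)
    if s[i,4]>150 and np.hypot(*(P[:2]-C))<.06: print(c[i].round(0),s[i,4],P.round(4),ang(P[:2]-C))
u,v=map(int,env.get_calibration('wrist')['intrinsics'][:2,2])
i=np.argmin(np.hypot(X[...,0]-C[0],X[...,1]-C[1])+9*(d<=0));v,u=divmod(int(i),560);print(u,v)
v0=max(0,v-75);u0=max(0,u-100)
cv2.imwrite('pics/w4z.png',cv2.resize(p[v0:v0+150,u0:u0+200],(800,600),interpolation=3)[...,::-1]);print(u0,v0)
E
```

```text
t: 7.97
tcp_pos: [0.52, -0.0739, 0.2138]
ee_rot: [0.866, -0.501, -0.0, -0.0]
ft_force: [-0.3, -0.6, -0.3]
grip_width: 0.303
gripper_force: 0.0
t 7.9667 tcp [ 0.52   -0.0739  0.2138] r 0.0517 ang 124.0 xyaw -60.1 F [-0.3 -0.6 -0.3] q6 0.354075990938748
[285.  85.] 491 [ 0.5665 -0.1585  0.0955] -67.3
[276. 146.] 2910 [ 0.5493 -0.1156  0.0997] 76.5
[224. 168.] 415 [ 0.5777 -0.0789  0.0954] 52.9
[321. 182.] 397 [ 0.5033 -0.1088  0.0955] 170.0
277 145
177 70
```

View pics/w4z.png

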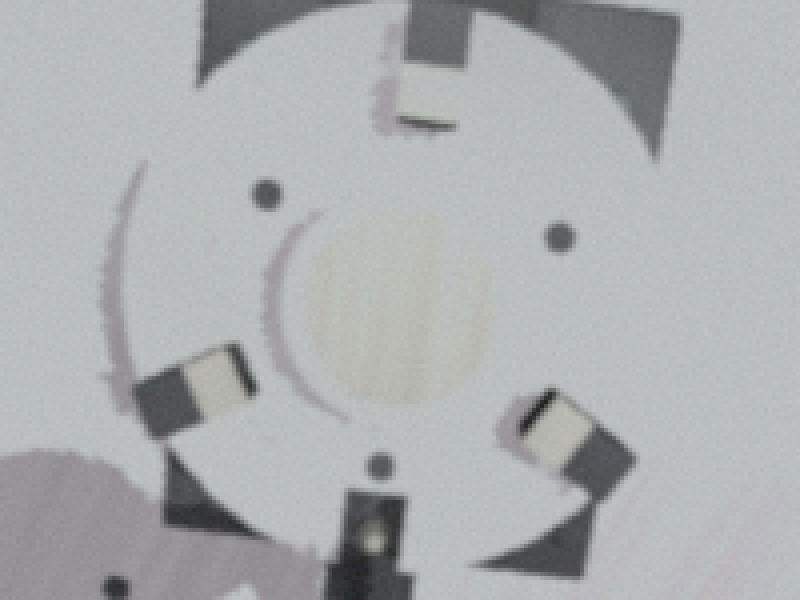

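The zoomed view shows the pin tip at (374,537), centred between the notch sides (345 and 405 px, about 60 px for 14 mm), so it is aligned within about 0.5 mm. I'll shut the fingers, centre over the hub and press.

```bash
python3 -c "
from h import *
print(to([.549,-.1163,.106]))"
```

```text
[ 1.69102071 -0.13955026  3.58111143]
```

```bash
python3 -m creep '[[0.3,0,0,0],[0.5,-0.07,0.2,0],[0.5,-0.07,0.3,0],[0.39,0,0.4,0],[0,0,0.5,0],[0,0,0.5,0],[0,0,0.5,0],[0,0,0.4,0],[0,0,0.3,0],[0,0,0.2,0],[0,0,0.1,0],[0,0,0,0]]' 0
python3 -m creep '[[0,0,0.08,0],[0,0,0.03,0],[0,0,0.03,0],[0,0,0,0],[0,0,0,0],[0,0,0,0]]'
python3 -c "
from h import *
pol();print(to([.549,-.1163,.0997]))"
```

```text
t: 9.02
tcp_pos: [0.5491, -0.1165, 0.1111]
ee_rot: [0.865, -0.501, -0.001, 0.0]
ft_force: [0.4, 0.0, -0.7]
grip_width: -0.001
gripper_force: 0.0
t: 9.52
tcp_pos: [0.5494, -0.1161, 0.108]
ee_rot: [0.865, -0.501, 0.0, -0.0]
ft_force: [0.2, 0.2, -0.2]
grip_width: 0.004
gripper_force: 0.0
t 9.5167 tcp [ 0.5494 -0.1161  0.108 ] r 0.0008 ang 57.3 xyaw -60.1 F [ 0.2  0.2 -0.2] q6 0.44070397630846464
[-0.00188293  0.01624622  0.27710562]
```

```bash
python3 -m creep '[[0,0,0.08,0],[0,0,0.08,0],[0,0,0.05,0],[0,0,0.05,0],[0,0,0.03,0],[0,0,0.03,0],[0,0,0.03,0],[0,0,0.03,0],[0,0,0,0],[0,0,0,0]]'
```

```text
t: 10.35
tcp_pos: [0.5492, -0.1162, 0.0973]
ee_rot: [0.865, -0.501, 0.0, 0.0]
ft_force: [-2.2, 1.8, 6.7]
grip_width: -0.0
gripper_force: 2.9
```

```bash
python3 -m creep '[[0,0,0.03,0],[0,0,0.03,0],[0,0,0.03,0],[0,0,0.03,0],[0,0,0.03,0],[0,0,0.03,0],[0,0,0,0],[0,0,0,0]]'
python3 -m creep '[[0,0,0.02,0],[0,0,0.02,0],[0,0,0.02,0],[0,0,0,0],[0,0,0,0]]'
```

```text
t: 11.02
tcp_pos: [0.5492, -0.1162, 0.092]
ee_rot: [0.865, -0.501, 0.0, 0.0]
ft_force: [-2.2, 1.0, 6.4]
grip_width: -0.0
gripper_force: 3.3
t: 11.43
tcp_pos: [0.5492, -0.1162, 0.0903]
ee_rot: [0.865, -0.501, 0.0, 0.0]
ft_force: [-2.1, 0.4, 6.9]
grip_width: 0.0
gripper_force: 3.4
```

```bash
python3 -m creep '[[0,0,0.02,0],[0,0,0.02,0],[0,0,0.02,0],[0,0,0,0],[0,0,0,0]]'
python3 -m creep '[[0,0,0.02,0],[0,0,0.02,0],[0,0,0,0],[0,0,0,0],[0,0,0,0]]'
```

```text
t: 11.85
tcp_pos: [0.5492, -0.1162, 0.0901]
ee_rot: [0.866, -0.501, 0.0, 0.0]
ft_force: [-5.3, 2.6, 15.6]
grip_width: -0.004
gripper_force: 7.6
t: 12.27
tcp_pos: [0.5492, -0.1162, 0.09]
ee_rot: [0.866, -0.501, 0.001, 0.0]
ft_force: [-8.3, 3.7, 20.6]
grip_width: -0.003
gripper_force: 10.7
```

It has reached a hard stop at 90 mm, which matches home. I'll retreat and check.

```bash
python3 -m creep '[[0,0,-0.05,0],[0,0,-0.1,0],[0,0,-0.3,0],[0,0,-0.5,0],[0,0,-0.8,0],[-0.5,0,-0.7,0],[-0.6,0,-0.7,0],[-0.6,0,-0.6,0],[-0.6,0,-0.5,0],[-0.2,0,-0.2,0],[0,0,0,0],[0,0,0,0]]'
python3 - <<'E'
from h import *
pol()
st=env.sense();p,d=env.read_camera('wrist')
X=cloud(d,st);z=X[...,2]
m=((z>.0795)&(z<.11)&(d>0)).astype(np.uint8);n,l,s,c=cv2.connectedComponentsWithStats(m)
for i in range(1,n):
    P=X[l==i].mean(0)
    if s[i,4]>150 and np.hypot(*(P[:2]-C))<.06: print(c[i].round(0),s[i,4],P.round(4),ang(P[:2]-C))
lo=(z>.06)&(z<.0765)&(d>0)&(np.hypot(X[...,0]-C[0],X[...,1]-C[1])<.056);P=X[lo]
a=np.linalg.lstsq(np.c_[P[:,:2]-C,np.ones(len(P))],P[:,2],rcond=None)[0];print('disc plane',a)
i=np.argmin(np.hypot(X[...,0]-C[0],X[...,1]-C[1])+9*(d<=0));v,u=divmod(int(i),560)
v0=max(0,v-75);u0=max(0,u-100)
cv2.imwrite('pics/w5z.png',cv2.resize(p[v0:v0+150,u0:u0+200],(800,600),interpolation=3)[...,::-1])
E
```

```text
t: 13.27
tcp_pos: [0.512, -0.051, 0.2195]
ee_rot: [0.865, -0.501, 0.0, -0.0]
ft_force: [-0.3, 0.5, 0.1]
grip_width: 0.0
gripper_force: 0.0
t 13.2667 tcp [ 0.512  -0.051   0.2195] r 0.0754 ang 119.4 xyaw -60.1 F [-0.3  0.5  0.1] q6 0.3051571103926742
[290.  55.] 477 [ 0.5664 -0.1582  0.0865] -67.2
[282. 115.] 2809 [ 0.5493 -0.1156  0.0907] 76.2
[231. 138.] 387 [ 0.5778 -0.0786  0.0865] 53.0
[325. 151.] 374 [ 0.5032 -0.1086  0.0865] 169.8
disc plane [-0.00114862  0.00028789  0.06863764]
```

View pics/w5z.png

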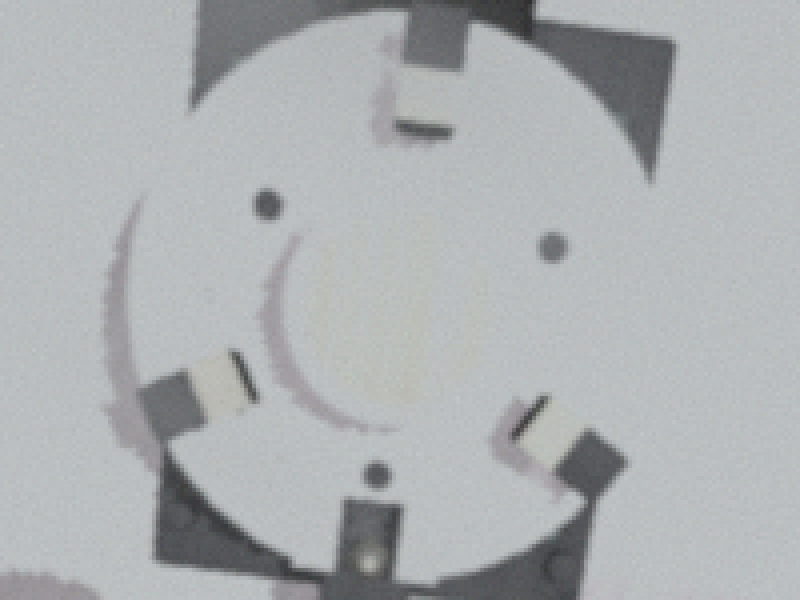

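The pin is at (370,555), centred in the notch. The hub top dropped 9.0 mm to 90.7 mm, the disc plane is flat to about 0.001 rad, and the arm is clear, so I'm handing the job in.

```bash
python3 -c "
from plant import env
print(env.sign_off())"
```

```text
the job is handed in; nothing more can be done
None
```

The disc was turned about 80° until its notch stood over the pin, then pressed down 9 mm until fully home and flat on the seat; the arm finished clear, and the job was handed in at about 13 s (the hand-in returned no verdict).

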